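# Plug the pressure gauge into the air manifold of the stone carver's bench

## Task

Take the orange pressure gauge out of the wooden rack and push its stem into the blue push-in fitting of the air manifold until it is fully home and locked, then, still holding it, tug it upward so that the blue fitting lifts against its spring by about 4 mm (never beyond 6 mm) for a moment, which proves the lock, and let go with the gauge upright in the fitting. Push and pull by feel: never load the fitting with more than about 25 N, pushing or pulling. Leave the hammer, the chisel and the brass plug alone.

Things in the scene. Friction and masses are not known exactly. Their poses are not given: they have to be found in the camera images.
- gauge_mid (a point): Centre of the orange gauge housing (loose, 130 to 210 g), a box 24 mm (own x) by 44 mm (own y) by 44 mm high, display on its +x face; own z points up. The stem hangs straight below, its tip 95 mm under this point; a brass collar, 24 mm in diameter, is 22 to 30 mm below this point. In the rack the collar rests on the rack's top: upright, this point 100 mm above the bench.
- gauge_tip (a point): Centre of the lower end of the gauge's round steel stem, 14 mm in diameter, 65 mm long below the brass collar, own z up the stem. The lowest 8 mm taper to 8 mm at the tip; a locking groove of 9 mm diameter lies 14 to 20 mm above the tip. In the rack it is hidden in the hole, with 1 mm play to each side.
- port_mouth (a point): Centre of the open top of the blue push-in fitting, an upright ring of 30 mm outside diameter and 16 mm bore, 77 mm above the bench, 32 mm above the manifold; z up. The stop inside is adjustable: its depth below this point is anywhere from 30 to 58 mm, and cannot be seen; it must be felt.
- port_foot (a point): Where the blue fitting leaves the manifold's top. Inside it the stem runs freely at first; spring teeth then drag on it (peak 5 to 9 N, then 2 to 5 N) and snap into its groove; up to 2 mm deeper the tip meets the hard stop: a push rising beyond 11 N. Locked, the stem has 1.5 to 2 mm of play up and down; unlocked, it pulls out with less than 7 N.
- fitting (a joint): How far the blue fitting has lifted out of the manifold, m: 0 at rest (it cannot go lower), at most 0.009 (a hard end). A spring holds it down: lifting starts at about 7.5 N and takes 1 N more for each mm (about 11 N at 4 mm).
- manifold: Aluminium air manifold block fixed to the bench, 60 mm (own x) by 140 mm (own y) by 45 mm high, origin at the centre of its underside; the blue fitting stands at its middle, low brass caps (16 mm high) 48 mm to both sides of it along own y.
- rack: Wooden rack block fixed to the bench, 70 mm (own x) by 150 mm (own y) by 70 mm high, origin at the centre of its underside; two 16 mm holes at own y = -37.5 and +37.5 mm, the gauge in one, the brass plug in the other.
- plug: Loose brass plug standing in the other hole of the rack, head 20 mm in diameter, its top 90 mm above the bench; to be left alone; origin at its lower end.
- hammer: Loose hammer lying on the bench, 220 mm long, to be left alone; origin under its middle.
- chisel: Loose stone chisel lying on the bench, about 180 mm long, to be left alone; origin under its shaft.
Not all that is in view belongs to the job. Of the things like the manifold, leave any that is turquoise; of the rest the larger one is meant. Leave any turquoise look-alike of the part that bears gauge_mid alone.

How it is judged (in metres and radians):
On the way, in this order (a step that is already met when the one before it is completed fails the run):
1. the gauge's stem is in the blue fitting, at least 25 mm deep and upright (z of gauge_mid in the frame of port_mouth below 0.0695 m and horizontal distance between gauge_mid and port_mouth below 0.01 m and angle between gauge_mid's own z axis and vertical below 0.12 rad), for 0.1 s.
2. tugged by the gauge, the blue fitting is lifted more than 2.5 mm and the stem stays in (value of joint fitting above 0.0025 m and z of gauge_mid in the frame of port_mouth below 0.0695 m and contact force between the fingers and manifold below 0.5 N), for 0.2 s.
At the end, for the whole second after the job is handed in: The gauge stands in the blue fitting, its stem at least 25 mm deep, within 10 mm of the fitting's axis and within 7 degrees of upright, the fitting back down (lifted less than 1.5 mm), everything at rest and released (all of step 1 and value of joint fitting below 0.0015 m and linear speed of gauge below 0.02 m/s); the robot touches nothing.
It fails at once if the fitting takes more than 28 N from the gauge (all contacts added up) (contact force between gauge and manifold above 28 N).
It fails at once if the blue fitting is lifted more than 6.5 mm (value of joint fitting above 0.0065 m).
It fails at once if the hammer or the chisel is moved more than 30 mm, or the brass plug more than 20 mm (distance of any of hammer, chisel from where it was at the start of the episode above 0.03 m or distance of plug from where it was at the start of the episode above 0.02 m).
It also fails if it takes over 64 s, if anything falls off the work surface, if the arm or the gripper's body presses on something with over 40 N, if the wrist force passes 120 N, or if a joint passes its speed limit or range.

## Robot

A 7-joint arm with a two-finger parallel gripper is mounted at the origin on the work surface. World frame = base frame: x ahead of the robot, y to its left, z up, the work surface at z = 0. Lengths are in mm, angles in rad, forces in N, time in s.
With the tool pointing down it reaches from about 425 to 875 mm from the base axis. Payload 4.7 kg.
Tool frame: the origin (TCP) lies midway between the tips of the shut fingers; the grasp point (between the pads) lies 19 mm behind it; z points along the fingers, y is the line along which they close (so a half turn about z gives the same grasp; the last joint's range is limited). The gripper opens to 85 mm and grips with 20 to 120 N. Pads are 22 mm wide; open, the fingers measure 114 mm over their backs; the gripper's body (76 mm by 85 mm) begins 54 mm behind the grasp point. The pads swing forward as they close: fully open they stand 13 mm farther back than shut.
Start: joints at [-1.135, 0.321, -0.07, 1.45, 0.023, 1.371, -0.057], TCP at [266.142, 593.039, 209.449] pointing down, gripper open.
Joint ranges: [-2.86, 2.86], [-0.3, 2.09], [-1.38, 1.24], [0.06, 2.45], [-1.56, 4.7], [0.09, 2.05], [-2.69, 2.69]. Speed limits (rad/s): [2.57, 2.57, 3.14, 3.14, 3.14, 3.14, 3.14].

## Interface

Orientations are given as a unit quaternion [x, y, z, w].
In Python, from plant import robot gives the robot as it stands.
- The arm moves only by the shell command python3 -m jog 'ROWS'. ROWS is JSON, a list of rows, each a list of 7 numbers: the shift along the tool's x, y, z each as a share of 0.03 m, from -1 to 1, then the turn, a rotation vector about the tool's x, y, z each as a share of 8 degrees, from -1 to 1, then the opening in per cent of the stroke, from 0 (shut) to 100 (fully open). In form: [[tx, ty, tz, wx, wy, wz, grip], ...]. A call has 1 to 20 rows; each row shifts and turns the commanded pose from where the row before left it, along the tool's axes as they then stand; what a row does not reach is not made up. A row lasts 1/10 s, in which the tool goes at most 50 mm and 8.59 degrees, less where a joint would pass 70% of its speed; a pose out of reach is approached as far as the arm can. A call with a number of a shift or a turn outside -1 to 1 is refused whole. A call with a gripper value outside its range is refused whole. The fingers move at their own pace and stop on an object; the grip force is fixed at half the most. Time passes only in rows, so rows that do not move let the fingers close. It gives the time, the measured TCP pose, the force, the opening and the grip force at its end, in the units of the state.
- robot.read_state(): the state, without advancing time (a new reading comes with each control period).
- robot.grab_frame(name): name is "scene" or "side" or "wrist"; returns a dict with "pixels" (400x640x3 uint8, red, green, blue), "camera_matrix" (3x3 intrinsics, pixels), "rvec" (rotation vector, rad) and "tvec" (3), from world to camera coordinates, as OpenCV has them; the wrist camera has in their place "hand_eye" (4x4, takes a point from camera to tool coordinates, whose origin is the TCP and whose axes are the flange's). Camera axes: x right, y down, z forward; pixel columns grow to the right and rows downward; lengths in mm; the calibration is good to about 2 mm. A picture is of the moment at which its call begins: read the wrist's pose just before it. There is no depth.
- robot.job_done(): hands the job in; it is judged then, once.
The state is a dict: "clock": time; "joint_pos": joint angles; "joint_velocities": joint speeds; "joint_torque": joint torques, N m; "tool_pos": TCP position; "ee_rot": TCP orientation; "contact_force": force on the tool from outside, world axes, zero at the start; "moment": the same for the moment, N m; "finger_gap": finger opening in mm; "gripper_force": force on a finger pad.
Only numpy, scipy, OpenCV 4.12 (cv2) and the standard library are available. Lean on these libraries where they do the work, as an engineer would, in place of code of your own. Each camera call takes 0.05 s, during which the arm holds its last target. There are 200 camera calls.

## Working session

There is one attempt and no reset: what is moved stays moved. The work goes in short steps, Python scripts to look and compute and a shell command to move; the robot and the scene stay as the last step left them, time stands still between calls to the robot, and variables do not carry over. Pictures are saved under pics/ and viewed, at most 10 in all, crops included, and the job is handed in when it is done.

```bash
mkdir -p pics
cat > h.py <<'E'
import numpy as np, cv2
from plant import robot
from scipy.spatial.transform import Rotation as R
def cam(name):
    s=robot.read_state(); f=robot.grab_frame(name)
    K=np.array(f["camera_matrix"],float)
    if name=="wrist":
        H=np.array(f["hand_eye"]); T=np.eye(4); T[:3,:3]=R.from_quat(s["ee_rot"]).as_matrix(); T[:3,3]=s["tool_pos"]
        M=T@H; Rc=M[:3,:3]; o=M[:3,3]
    else:
        Rw=cv2.Rodrigues(np.array(f["rvec"],float))[0]; Rc=Rw.T; o=-Rc@np.array(f["tvec"],float).ravel()
    return f["pixels"],K,Rc,o
def ray(c,u,v):
    _,K,Rc,o=c; d=Rc@np.linalg.inv(K)@np.array([u,v,1.]); return o,d/np.linalg.norm(d)
def onz(c,u,v,z):
    o,d=ray(c,u,v); return o+d*(z-o[2])/d[2]
def proj(c,p):
    _,K,Rc,o=c; q=K@(Rc.T@(np.array(p,float)-o)); return q[:2]/q[2]
def save(img,n): cv2.imwrite("pics/"+n+".png",cv2.cvtColor(img,cv2.COLOR_RGB2BGR))
E
python3 - <<'E'
from h import *
a=cam("scene");b=cam("side")
save(a[0],"scene0");save(b[0],"side0")
w=cam("wrist");save(w[0],"wrist0")
import pickle;pickle.dump((a,b,w),open("c0.pkl","wb"))
print(robot.read_state());print(a[3],b[3],w[3])
E
```

```text
{'clock': 0.15, 'joint_pos': array([-1.13490527,  0.32165133, -0.07011039,  1.45142025,  0.02260243,
        1.37079532, -0.05686999]), 'joint_velocities': array([-0.00031201, -0.00305889,  0.00152003, -0.00188381, -0.00088203,
        0.00139457, -0.00021931]), 'joint_torque': array([ 1.35074069e-04, -4.94097376e+01, -3.82760419e-01, -3.14679122e+01,
        1.29789388e-02,  8.49126867e-03, -4.07668574e-05]), 'tool_pos': array([265.95273781, 592.60894142, 208.56308583]), 'ee_rot': array([ 2.09296614e-01,  9.77851919e-01, -7.34558334e-04, -1.15432086e-04]), 'contact_force': array([ 0.77964293,  0.03909097, -0.13755681]), 'moment': array([ 0.02412323, -0.00334508,  0.00870783]), 'gripper_force': 0.0, 'finger_gap': 85.34914522550638}
[1323.3992401  -468.96802728  871.44497   ] [224.75880955 413.38300276 631.14706967] [199.74722922 623.87406635 373.73636774]
```

View pics/scene0.png

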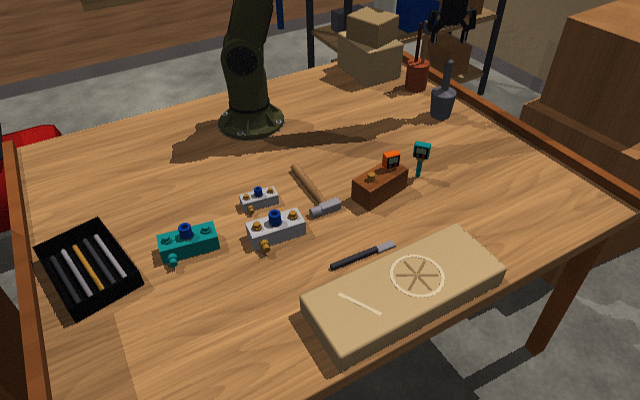

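View pics/side0.png

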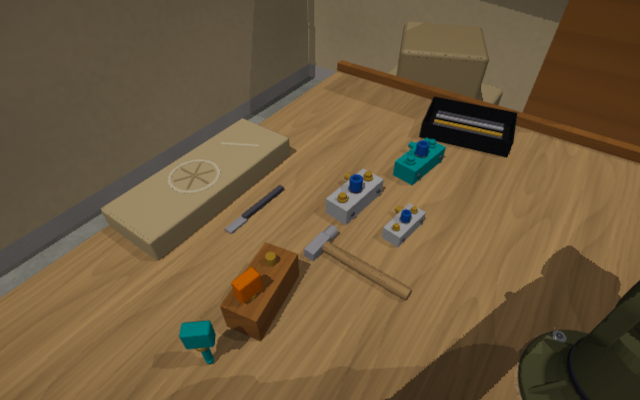

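Scene image: there are three manifolds, turquoise (188,240), small grey (258,196) and large grey (276,225; side 355,195). The larger grey one is the one meant. The orange gauge is at scene (391,158) and side (247,285); the turquoise gauge at (422,155) gets left alone. I'll enlarge both targets to confirm and measure them.

Run:
```python
from h import *
import pickle
a,b,w=pickle.load(open("c0.pkl","rb"))
def crop(c,x,y,n=70,s=400):
    return cv2.resize(c[0][y:y+int(n*.75),x:x+n],(s,int(s*.75)),interpolation=cv2.INTER_NEAREST)
save(np.vstack([np.hstack([crop(a,236,190,80),crop(a,345,145,80)]),np.hstack([crop(b,310,160,100),crop(b,215,235,110)])]),"crops")
def tri(p,q):
    o1,d1=ray(a,*p);o2,d2=ray(b,*q)
    t=np.linalg.lstsq(np.c_[d1,-d2],o2-o1,rcond=None)[0]
    P,Q=o1+t[0]*d1,o2+t[1]*d2; return (P+Q)/2,np.linalg.norm(P-Q)
def blobs(c,lo,hi,mn=12):
    h=cv2.cvtColor(c[0],cv2.COLOR_RGB2HSV); m=cv2.inRange(h,lo,hi)
    n,l,s,ce=cv2.connectedComponentsWithStats(m); return [(ce[i].round(1).tolist(),s[i].tolist()) for i in range(1,n) if s[i,4]>mn]
for nm,c in(("scene",a),("side",b)):
    print(nm,"or",blobs(c,(5,215,120),(14,255,255)));print("bl",blobs(c,(108,150,50),(128,255,255)))
```

```text
scene or [([391.1, 153.8], [383, 150, 17, 8, 78])]
bl [([418.3, 10.6], [397, 0, 42, 32, 515]), ([257.8, 191.1], [254, 187, 8, 9, 57]), ([274.6, 216.8], [269, 210, 12, 15, 130]), ([185.2, 230.6], [178, 223, 14, 16, 149])]
side or [([241.4, 289.2], [233, 275, 27, 28, 118])]
bl [([421.9, 142.9], [418, 141, 9, 5, 16]), ([421.7, 150.7], [417, 146, 11, 11, 68]), ([355.8, 177.8], [352, 176, 8, 4, 20]), ([355.2, 186.3], [350, 178, 12, 15, 98]), ([405.4, 211.6], [402, 210, 7, 4, 16]), ([404.6, 218.2], [401, 214, 9, 8, 37])]
```

View pics/crops.png

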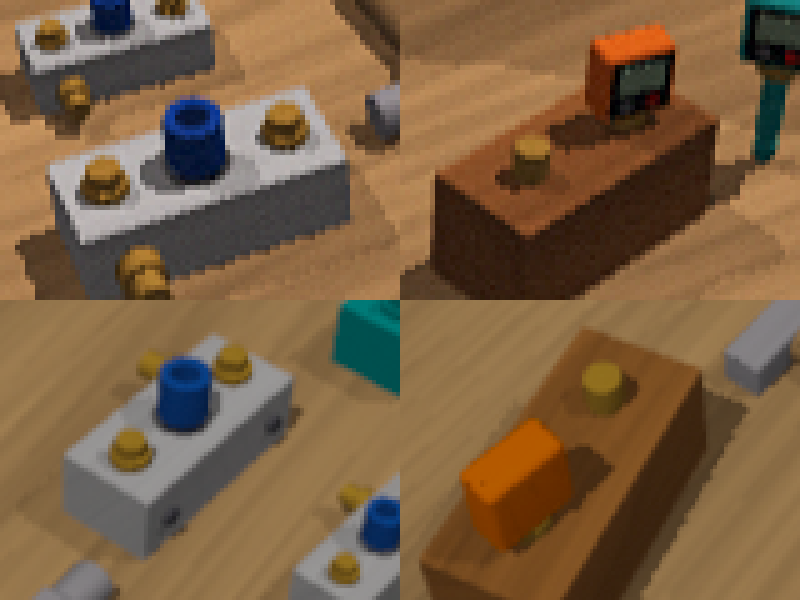

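The crops confirm both targets. The large grey manifold has its fitting mouth at scene ≈(274.6,212.2) and side ≈(356.7,177). The orange gauge's top centre is at scene ≈(391.6,153.2), with its display facing the scene camera.

Run:
```python
from h import *
import pickle
a,b,w=pickle.load(open("c0.pkl","rb"))
S=lambda x,y,ox,oy,k:(ox+x/k,oy+y/k)
s=robot.read_state();M=R.from_quat(s["ee_rot"]).as_matrix()
print("mouth",onz(a,274.6,212.2,77).round(1),onz(b,356.7,177,77).round(1))
print("gtop",onz(a,391.6,153.2,122).round(1))
# rack top corners (z=70): scene crop2, side crop4
k4=400/110
for n,P in (("scene rack",[onz(a,*S(x-400,y,345,145,5),70) for x,y in((435,177),(527,236),(717,122))]),
 ("side rack",[onz(b,*S(x-400,y-300,215,235,k4),70) for x,y in((583,330),(703,374),(425,566))]),
 ("scene man",[onz(a,*S(x,y,236,190,5),45) for x,y in((50,165),(82,242),(348,158),(310,90))]),
 ("side man",[onz(b,*S(x,y-300,310,160,4),45) for x,y in((65,458),(147,503),(292,376),(217,335))])):
  P=np.array(P)[:,:2];print(n,P.round(0).tolist(),[(round(float(np.degrees(np.arctan2(*(q-p)[::-1]))),1),round(float(np.linalg.norm(q-p)))) for p,q in zip(P,P[1:])])
print("turq gauge top",onz(a,422,145,115).round(0), "tcp",s["tool_pos"].round(1),M.round(3).tolist())
```

```text
mouth [ 528.8 -159.    77. ] [ 531.7 -163.4   77. ]
gtop [523.7 196.1 122. ]
scene rack [[514.0, 78.0], [580.0, 93.0], [553.0, 237.0]] [(13.2, 67), (100.5, 147)]
side rack [[577.0, 95.0], [508.0, 82.0], [545.0, 240.0]] [(-169.1, 70), (77.0, 163)]
scene man [[496.0, -226.0], [554.0, -233.0], [568.0, -94.0], [513.0, -87.0]] [(-7.3, 58), (84.2, 140), (172.8, 55)]
side man [[565.0, -92.0], [509.0, -89.0], [495.0, -226.0], [550.0, -233.0]] [(176.5, 56), (-95.8, 138), (-7.8, 56)]
turq gauge top [528. 298. 115.] tcp [266.  592.6 208.6] [[-0.912, 0.409, -0.001], [0.409, 0.912, -0.001], [-0.0, -0.001, -1.0]]
```

View pics/wrist0.png

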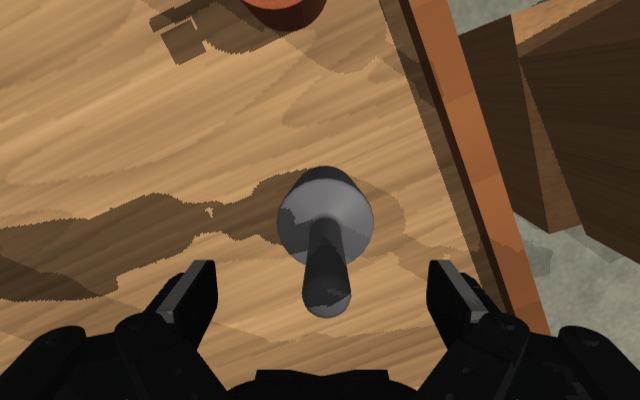

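The wrist view shows a pot with a tool standing beneath the gripper at (325,230), so I'll go up before moving across to the gauge.

```bash
python3 -m jog '[[0,0,-0.9,0,0,0,100],[0,0,-0.9,0,0,0,100],[0,0,-0.9,0,0,0,100],[-0.95,-0.61,0,0,0,0,100],[-0.95,-0.61,0,0,0,0,100],[-0.95,-0.61,0,0,0,0,100],[-0.95,-0.61,0,0,0,0,100],[-0.95,-0.61,0,0,0,0,100],[-0.95,-0.61,0,0,0,0,100],[-0.95,-0.61,0,0,0,0,100],[-0.95,-0.61,0,0,0,0,100],[-0.95,-0.61,0,0,0,0,100],[-0.95,-0.61,0,0,0,0,100],[-0.95,-0.61,0,0,0,0,100],[-0.95,-0.61,0,0,0,0,100],[-0.95,-0.61,0,0,0,0,100],[-0.95,-0.61,0,0,0,0,100]]' && python3 -m jog '[[0,0,0,0,0,0.99,100],[0,0,0,0,0,0.99,100],[0,0,0,0,0,0.99,100],[0,0,0,0,0,0.99,100],[0,0,0,0,0,0.99,100],[0,0,0,0,0,0.99,100],[0,0,0,0,0,0.99,100],[0,0,0,0,0,0,100],[0,0,0,0,0,0,100]]'
python3 - <<'E'
from h import *
c=cam("wrist");save(c[0],"w1")
s=robot.read_state();M=R.from_quat(s["ee_rot"]).as_matrix();print(s["tool_pos"],M.round(3).tolist(),s["joint_pos"].round(2))
h=cv2.cvtColor(c[0],cv2.COLOR_RGB2HSV); m=cv2.inRange(h,(4,200,90),(15,255,255))
cs=max(cv2.findContours(m,0,2)[0],key=cv2.contourArea)
print(cv2.contourArea(cs),cv2.minAreaRect(cs))
E
```

```text
clock: 1.85
tool_pos: [525.7, 194.7, 290.2]
ee_rot: [0.209, 0.978, -0.0, -0.0]
contact_force: [1.0, -0.0, 0.0]
finger_gap: 85.6
gripper_force: 0.0
clock: 2.75
tool_pos: [525.2, 195.9, 290.2]
ee_rot: [0.639, 0.769, -0.0, -0.0]
contact_force: [-1.0, 0.1, -0.2]
finger_gap: 85.9
gripper_force: 0.0
[525.18879369 195.90632087 290.26595788] [[-0.183, 0.983, -0.0], [0.983, 0.183, -0.0], [-0.0, -0.0, -1.0]] [-0.69  0.1   0.31  1.56 -0.03  1.49 -0.19]
1108.0 ((323.134521484375, 167.5436248779297), (24.91175651550293, 49.129371643066406), 17.969139099121094)
```

View pics/w1.png

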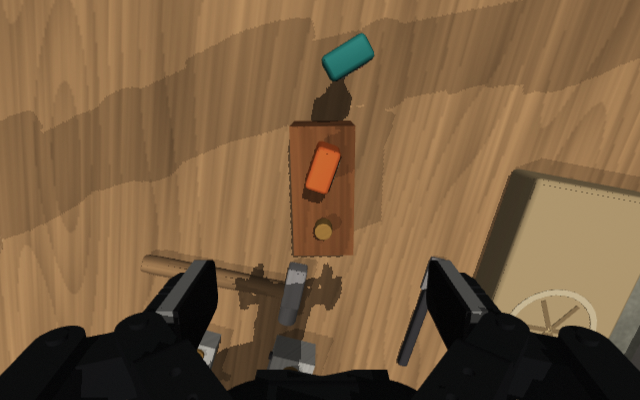

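Wrist view: the orange housing is at (323,167), turned about 18° clockwise relative to the rack. The plug is at (322,231) and the turquoise gauge at (348,57). I'll compute the gauge's position and yaw.

Run:
```python
from h import *
c=cam("wrist");print(c[1].round(0).tolist(),c[2].round(3).tolist(),c[3].round(0))
s=robot.read_state();M=R.from_quat(s["ee_rot"]).as_matrix()
h=cv2.cvtColor(c[0],cv2.COLOR_RGB2HSV); m=cv2.inRange(h,(4,200,90),(15,255,255))
cs=max(cv2.findContours(m,0,2)[0],key=cv2.contourArea)
P=np.array([onz(c,u,v,122)[:2] for u,v in cs[:,0]],np.float32)
r=cv2.minAreaRect(P);print(r,cv2.boxPoints(r).round(0).tolist())
m=cv2.inRange(h,(4,225,160),(15,255,255));print(m.sum()/255)
print(h[160:176:4,323].tolist(), h[145,330],h[190,318])
```

```text
[[358.0, 0.0, 322.0], [0.0, 358.0, 198.0], [0.0, 0.0, 1.0]] [[0.983, 0.175, 0.053], [0.182, -0.941, -0.284], [0.0, 0.289, -0.957]] [513. 269. 456.]
((526.8048095703125, 199.67755126953125), (47.36362838745117, 23.427698135375977), 82.32703399658203) [[512.0, 178.0], [535.0, 175.0], [542.0, 222.0], [518.0, 225.0]]
0.0
[[11, 194, 198], [11, 195, 197], [11, 197, 198], [10, 198, 197]] [  9 205 112] [  9 201 181]
```

Run:
```python
from h import *
c=cam("wrist");h=cv2.cvtColor(c[0],cv2.COLOR_RGB2HSV); m=cv2.inRange(h,(4,175,150),(18,255,255))
cs=max(cv2.findContours(m,0,2)[0],key=cv2.contourArea)
P=np.array([onz(c,u,v,122)[:2] for u,v in cs[:,0]],np.float32)
r=cv2.minAreaRect(P);print(r,cv2.boxPoints(r).round(0).tolist())
```

```text
((526.5449829101562, 197.75674438476562), (41.91782760620117, 21.87013816833496), 81.3900146484375) [[513.0, 179.0], [534.0, 175.0], [540.0, 217.0], [519.0, 220.0]]
```

```bash
python3 -m jog '[[0,0,0,0,0,0.8,100],[0,0,0,0,0,0.8,100],[0,0,0,0,0,0.7,100],[0.05,0.04,0.9,0,0,0,100],[0,0,0.9,0,0,0,100],[0,0,0.9,0,0,0,100],[0,0,0.5,0,0,0,100],[0,0,0,0,0,0,100],[0,0,0,0,0,0,100]]'
python3 - <<'E'
from h import *
c=cam("wrist");save(c[0],"w2");h=cv2.cvtColor(c[0],cv2.COLOR_RGB2HSV); m=cv2.inRange(h,(4,175,150),(18,255,255))
cs=max(cv2.findContours(m,0,2)[0],key=cv2.contourArea)
P=np.array([onz(c,u,v,122)[:2] for u,v in cs[:,0]],np.float32)
r=cv2.minAreaRect(P);s=robot.read_state();M=R.from_quat(s["ee_rot"]).as_matrix()
print(r,s["tool_pos"],M.round(3).tolist());d=np.r_[r[0],100]-s["tool_pos"];print("tool delta",M.T@d)
E
```

```text
clock: 3.8
tool_pos: [527.1, 197.4, 195.3]
ee_rot: [0.755, 0.656, 0.0, 0.0]
contact_force: [0.2, 0.5, 0.3]
finger_gap: 85.5
gripper_force: 0.0
((526.6083374023438, 197.92237854003906), (41.589324951171875, 21.901941299438477), 81.952392578125) [527.58249493 197.56977467 195.92632993] [[0.139, 0.99, 0.002], [0.99, -0.139, 0.001], [0.001, 0.002, -1.0]]
tool delta [ 8.85126803e-02 -1.20050173e+00  9.59243715e+01]
```

View pics/w2.png

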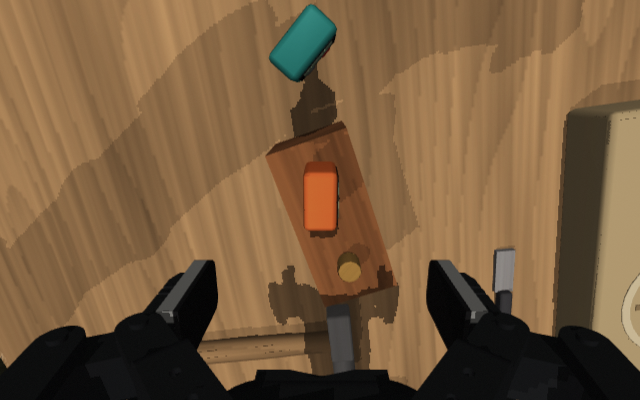

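The wrist view shows the housing square with the fingers at (320,197). Next I descend to grasp height and close.

```bash
python3 -m jog '[[0,-0.04,0.8,0,0,0,100],[0,0,0.8,0,0,0,100],[0,0,0.8,0,0,0,100],[0,0,0.8,0,0,0,100],[0,0,0.55,0,0,0,100],[0,0,0,0,0,0,100],[0,0,0,0,0,0,100]]' && python3 -m jog '[[0,0,0,0,0,0,0],[0,0,0,0,0,0,0],[0,0,0,0,0,0,0],[0,0,0,0,0,0,0],[0,0,0,0,0,0,0],[0,0,0,0,0,0,0],[0,0,0,0,0,0,0],[0,0,0,0,0,0,0],[0,0,0,0,0,0,0],[0,0,0,0,0,0,0]]'
```

```text
clock: 4.55
tool_pos: [526.6, 197.8, 83.4]
ee_rot: [0.755, 0.656, 0.001, 0.0]
contact_force: [0.8, -0.2, 1.0]
finger_gap: 85.5
gripper_force: 0.0
clock: 5.55
tool_pos: [526.0, 197.7, 82.6]
ee_rot: [0.755, 0.656, 0.001, 0.0]
contact_force: [-0.1, 1.1, 5.7]
finger_gap: 22.6
gripper_force: 61.4
```

```bash
python3 -m jog '[[0,0,-0.4,0,0,0,0],[0,0,-0.6,0,0,0,0],[0,0,-0.7,0,0,0,0],[0,0,-0.7,0,0,0,0],[0,0,-0.7,0,0,0,0],[0,0,-0.7,0,0,0,0],[0,0,0,0,0,0,0],[0,0,0,0,0,0,0]]'
```

```text
clock: 6.35
tool_pos: [525.0, 197.2, 195.3]
ee_rot: [0.755, 0.656, -0.0, -0.0]
contact_force: [-0.6, 0.5, -0.5]
finger_gap: 22.7
gripper_force: 60.7
```

```bash
python3 -m jog '[[-0.6,0.1,0,0,0,0,0],[-0.8,0.12,0,0,0,0,0],[-0.8,0.12,0,0,0,0,0],[-0.8,0.12,0,0,0,0,0],[-0.8,0.12,0,0,0,0,0],[-0.8,0.12,0,0,0,0,0],[-0.8,0.12,0,0,0,0,0],[-0.8,0.12,0,0,0,0,0],[-0.8,0.12,0,0,0,0,0],[-0.8,0.12,0,0,0,0,0],[-0.8,0.12,0,0,0,0,0],[-0.8,0.12,0,0,0,0,0],[-0.8,0.12,0,0,0,0,0],[-0.8,0.12,0,0,0,0,0],[-0.79,0.16,0,0,0,0,0],[0,0,0,0,0,0,0],[0,0,0,0,0,0,0]]'
python3 - <<'E'
from h import *
a=cam("scene");b=cam("side");w=cam("wrist")
import pickle;pickle.dump((a,b,w),open("c1.pkl","wb"))
s=robot.read_state();print(s["tool_pos"],s["ee_rot"].round(4))
ims=[]
for c in(a,b):
    u,v=proj(c,[530,-161,100]).astype(int);print(u-33,v-40);ims.append(cv2.resize(c[0][v-40:v+40,u-33:u+33],None,fx=6,fy=6,interpolation=cv2.INTER_NEAREST))
save(np.hstack(ims),"ins1")
E
```

```text
clock: 8.05
tool_pos: [528.7, -161.7, 194.7]
ee_rot: [0.756, 0.655, -0.001, -0.001]
contact_force: [0.6, -0.2, -1.9]
finger_gap: 22.4
gripper_force: 60.5
[ 529.83958734 -159.43243066  195.24986021] [ 7.543e-01  6.565e-01 -2.000e-04 -7.000e-04]
240 165
324 129
```

View pics/ins1.png

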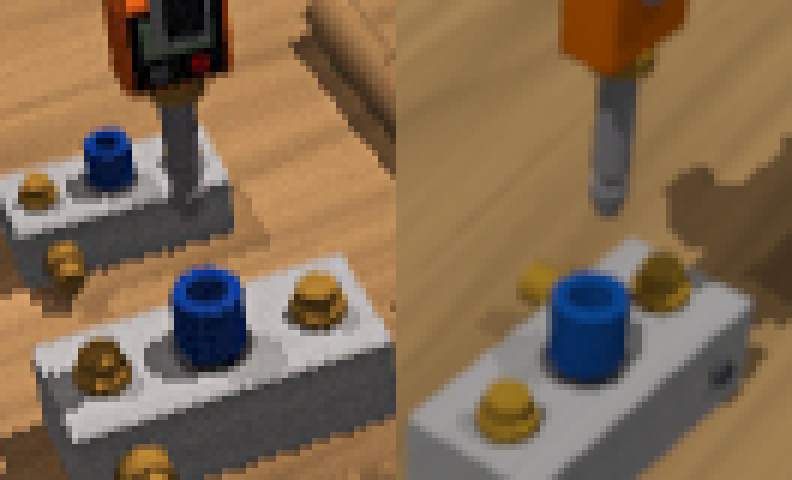

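The gauge hangs upright. In scene the stem runs (181,98)→(187,212) in the crop, above the mouth at (209,287); in side its tip is at (608,212) and the mouth at (591,285). I'll get the offset from axis lines, using background subtraction for the stem and the blue mask for the fitting.

```bash
cat > axes.py <<'E'
from h import *
import pickle
A=pickle.load(open("c0.pkl","rb"))
def rowc(m,r0,r1,x0,x1,wmin,wmax):
    out=[]
    for r in range(r0,r1):
        x=np.where(m[r,x0:x1])[0]
        if len(x) and wmin<=x.max()-x.min()+1<=wmax: out.append((r,x0+(x.max()+x.min())/2,x.max()-x.min()+1))
    return out
def axis(views,pts,z0,z1):
    # least squares vertical-axis (x,y) so that image points lie on the projected axis
    rows=[];rhs=[]
    for c,p in zip(views,pts):
        P=[];
        for r,u,_ in p:
            # horizontal pixel equation for a vertical line: plane through camera, ray and vertical
            o,d=ray(c,u,r);n=np.cross(d,[0,0,1]);n/=np.linalg.norm(n);rows.append(n[:2]);rhs.append(n[:2]@o[:2])
    return np.linalg.lstsq(np.array(rows),np.array(rhs),rcond=None)
E
python3 - <<'E'
from axes import *
B=pickle.load(open("c1.pkl","rb"))
st=[];bl=[]
for i,(r0,r1,x0,x1,b) in enumerate([(183,199,262,280,(266,208,284,227)),(142,165,350,368,(345,172,367,194))]):
    d=np.abs(A[i][0].astype(int)-B[i][0].astype(int)).sum(2)>40
    st.append(rowc(d,r0,r1,x0,x1,4,9))
    h=cv2.cvtColor(A[i][0],cv2.COLOR_RGB2HSV);m=cv2.inRange(h,(105,120,30),(130,255,255))>0
    bl.append(rowc(m,b[1],b[3],b[0],b[2],11,14))
for x in st+bl: print([(r,u,int(w)) for r,u,w in x])
p=axis(A[:2],st,0,0);q=axis(A[:2],bl,0,0);print(p[0],p[1],q[0],q[1],"move",q[0]-p[0])
s=robot.read_state();M=R.from_quat(s["ee_rot"]).as_matrix();print((M.T@np.r_[q[0]-p[0],0]),s["tool_pos"])
E
```

```text
[(183, np.float64(269.0), 7), (184, np.float64(269.0), 7), (185, np.float64(269.5), 6), (186, np.float64(269.0), 7), (187, np.float64(269.5), 8), (188, np.float64(269.5), 6), (189, np.float64(270.0), 7), (190, np.float64(270.0), 7), (191, np.float64(270.0), 5), (192, np.float64(270.5), 6), (193, np.float64(270.0), 7), (194, np.float64(271.0), 7), (195, np.float64(270.0), 7), (196, np.float64(270.0), 7), (197, np.float64(270.0), 7)]
[(142, np.float64(360.5), 8), (143, np.float64(360.5), 8), (144, np.float64(360.0), 7), (145, np.float64(360.0), 7), (146, np.float64(360.0), 7), (147, np.float64(360.0), 7), (148, np.float64(360.0), 7), (149, np.float64(360.0), 7), (150, np.float64(360.0), 7), (151, np.float64(360.0), 7), (152, np.float64(360.0), 7), (153, np.float64(359.5), 6), (154, np.float64(359.5), 6), (155, np.float64(359.0), 7), (156, np.float64(359.0), 7), (157, np.float64(359.5), 6), (158, np.float64(359.5), 6), (159, np.float64(359.0), 7), (160, np.float64(359.0), 7), (161, np.float64(359.0), 7), (162, np.float64(358.5), 6), (163, np.float64(359.0), 5)]
[(212, np.float64(274.0),
[... 233 characters left out ...]
274.5), 12), (221, np.float64(274.5), 12), (222, np.float64(275.0), 11)]
[(176, np.float64(356.0), 11), (177, np.float64(355.5), 12), (178, np.float64(356.0), 13), (179, np.float64(356.0), 13), (180, np.float64(356.0), 13), (181, np.float64(356.0), 13), (182, np.float64(355.5), 12), (183, np.float64(355.5), 12), (184, np.float64(355.5), 12), (185, np.float64(355.5), 12), (186, np.float64(355.5), 12), (187, np.float64(355.0), 13), (188, np.float64(355.5), 12), (189, np.float64(355.0), 11)]
[ 531.1744351  -166.02496237] [15.26880551] [ 532.83950132 -162.56972483] [5.29786713] move [1.66506622 3.45523754]
[3.65192750e+00 1.17240652e+00 6.80833093e-04] [ 529.83958734 -159.43243066  195.24986021]
```

```bash
python3 -m jog '[[0.12,0.04,0.5,0,0,0,0],[0,0,0.43,0,0,0,0],[0,0,0,0,0,0,0],[0,0,0,0,0,0,0],[0,0,0,0,0,0,0]]'
python3 - <<'E'
from axes import *
B=[cam("scene"),cam("side"),cam("wrist")];pickle.dump(B,open("c2.pkl","wb"))
s=robot.read_state();M=R.from_quat(s["ee_rot"]).as_matrix();print(s["tool_pos"],s["contact_force"],M[2])
st=[];bl=[]
for i,(r0,r1,x0,x1,b) in enumerate([(192,206,263,283,(266,208,284,227)),(152,170,348,368,(345,172,367,194))]):
    d=np.abs(A[i][0].astype(int)-B[i][0].astype(int)).sum(2)>40
    st.append(rowc(d,r0,r1,x0,x1,4,9))
    h=cv2.cvtColor(A[i][0],cv2.COLOR_RGB2HSV);m=cv2.inRange(h,(105,120,30),(130,255,255))>0
    bl.append(rowc(m,b[1],b[3],b[0],b[2],11,14))
for x in st: print([(r,float(u),int(w)) for r,u,w in x])
p=axis(A[:2],st,0,0);q=axis(A[:2],bl,0,0);print(p[0],p[1],q[0],"tool",(M.T@np.r_[q[0]-p[0],0])[:2])
ims=[]
for c,(u,v) in zip(B,((273,205),(357,170))):
    ims.append(cv2.resize(c[0][v-40:v+30,u-33:u+33],None,fx=6,fy=6,interpolation=cv2.INTER_NEAREST))
save(np.hstack(ims),"ins2")
E
```

```text
clock: 8.7
tool_pos: [532.2, -157.1, 168.3]
ee_rot: [0.755, 0.656, 0.0, 0.0]
contact_force: [-0.0, 0.3, -2.0]
finger_gap: 22.5
gripper_force: 60.5
[ 532.31190372 -157.20925951  168.50859591] [ 0.2674416   0.07917051 -1.88460061] [ 1.06683716e-04  9.99790558e-04 -9.99999495e-01]
[(192, 273.0, 7), (193, 273.0, 7), (194, 272.0, 7), (195, 272.0, 7), (196, 272.0, 5), (205, 274.0, 5)]
[(152, 358.0, 9), (153, 357.5, 8), (154, 357.0, 7), (155, 357.0, 7), (156, 357.0, 7), (157, 357.0, 7), (158, 357.0, 7), (159, 357.0, 7), (160, 357.0, 7)]
[ 533.86308288 -161.45360787] [13.89591463] [ 532.83950132 -162.56972483] tool [-1.24796618 -0.85791358]
```

View pics/ins2.png

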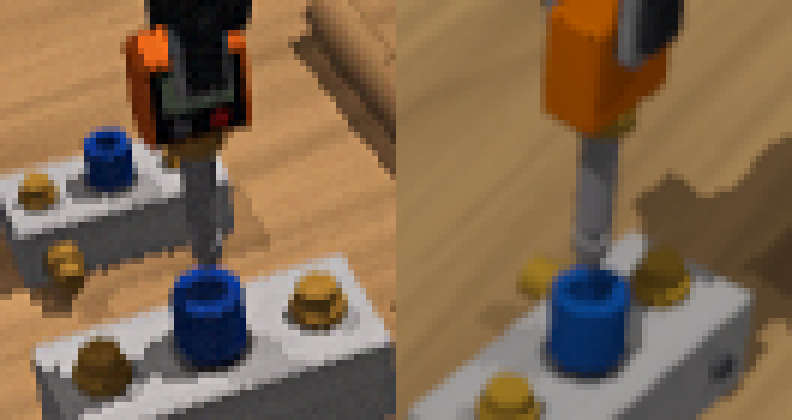

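In both views the tip is now centred over the mouth: scene tip (208,262) against mouth (209,287), side (592,255) against (591,285). I'll go down by feel.

```bash
python3 -m jog '[[0,0,0.2,0,0,0,0],[0,0,0.2,0,0,0,0],[0,0,0.1,0,0,0,0],[0,0,0.05,0,0,0,0],[0,0,0.05,0,0,0,0],[0,0,0,0,0,0,0]]'; python3 -m jog '[[0,0,0.07,0,0,0,0],[0,0,0.07,0,0,0,0],[0,0,0,0,0,0,0]]'
```

```text
clock: 9.45
tool_pos: [531.9, -157.0, 149.8]
ee_rot: [0.755, 0.656, -0.0, -0.0]
contact_force: [0.0, -1.2, -1.0]
finger_gap: 22.6
gripper_force: 60.5
clock: 9.75
tool_pos: [532.1, -157.6, 145.7]
ee_rot: [0.755, 0.656, -0.0, 0.001]
contact_force: [0.7, -1.5, -1.6]
finger_gap: 22.5
gripper_force: 60.5
```

```bash
python3 -m jog '[[-0.02,0,0.1,0,0,0,0],[0,0,0.1,0,0,0,0],[0,0,0.1,0,0,0,0],[0,0,0,0,0,0,0]]'; python3 -m jog '[[0,0,0.08,0,0,0,0],[0,0,0.08,0,0,0,0],[0,0,0,0,0,0,0]]'
```

```text
clock: 10.15
tool_pos: [531.9, -157.8, 136.3]
ee_rot: [0.755, 0.656, -0.0, 0.0]
contact_force: [0.2, -1.3, -2.7]
finger_gap: 22.6
gripper_force: 60.5
clock: 10.45
tool_pos: [532.1, -157.8, 131.9]
ee_rot: [0.755, 0.656, 0.0, 0.0]
contact_force: [1.1, -2.1, -1.5]
finger_gap: 22.4
gripper_force: 60.6
```

```bash
cat > chk.py <<'E'
import sys
from plant import robot
s=robot.read_state();f=s["contact_force"];print(s["clock"].__round__(2),s["tool_pos"].round(1),f.round(1))
sys.exit(0 if float(sys.argv[1])<f[2]<float(sys.argv[2]) else 1)
E
J="python3 -m jog"; K="python3 chk.py -20 4.5"
exec 3>&1; 
$J '[[-0.015,0,0.05,0,0,0,0],[0,0,0,0,0,0,0]]' >/dev/null && $K && $J '[[0,0,0.05,0,0,0,0],[0,0,0,0,0,0,0]]' >/dev/null && $K && $J '[[0,0,0.05,0,0,0,0],[0,0,0,0,0,0,0]]' >/dev/null && $K && $J '[[0,0,0.05,0,0,0,0],[0,0,0,0,0,0,0]]' >/dev/null && $K && $J '[[0,0,0.05,0,0,0,0],[0,0,0,0,0,0,0]]' >/dev/null && $K && $J '[[0,0,0.05,0,0,0,0],[0,0,0,0,0,0,0]]' >/dev/null && $K && $J '[[0,0,0.05,0,0,0,0],[0,0,0,0,0,0,0]]' >/dev/null && $K && $J '[[0,0,0.05,0,0,0,0],[0,0,0,0,0,0,0]]' >/dev/null && $K && $J '[[0,0,0.05,0,0,0,0],[0,0,0,0,0,0,0]]' >/dev/null && $K && $J '[[0,0,0.05,0,0,0,0],[0,0,0,0,0,0,0]]' >/dev/null && $K
```

```text
10.65 [ 532.1 -158.1  130.7] [ 1.  -2.2  0.7]
10.85 [ 532.2 -158.   129.5] [ 0.3 -1.2  3. ]
11.05 [ 532.2 -158.   128. ] [ 0.8 -1.3  4.5]
11.25 [ 532.2 -158.   126.1] [ 1.1 -1.2  1.1]
11.45 [ 532.  -158.   124.1] [ 1.5 -2.4  0.5]
11.65 [ 531.9 -158.1  122.6] [ 1.8 -2.  -0.2]
11.85 [ 531.9 -158.1  121.2] [ 2.1 -2.1  0.2]
12.05 [ 531.8 -158.1  119.8] [ 2.6 -2.1 -0.1]
12.25 [ 531.6 -158.2  118. ] [ 2.9 -2.7 -1.6]
12.45 [ 531.7 -158.3  117.2] [ 1.2 -2.5  2.1]
```

The teeth peaked at z≈128, then came drag, then a drop at 118, which is the snap. I'll feel for the hard stop in smaller steps.

```bash
J="python3 -m jog"; K="python3 chk.py -20 10"
$J '[[0,0,0.02,0,0,0,0],[0,0,0,0,0,0,0]]' >/dev/null && $K && $J '[[0,0,0.02,0,0,0,0],[0,0,0,0,0,0,0]]' >/dev/null && $K && $J '[[0,0,0.02,0,0,0,0],[0,0,0,0,0,0,0]]' >/dev/null && $K && $J '[[0,0,0.02,0,0,0,0],[0,0,0,0,0,0,0]]' >/dev/null && $K && $J '[[0,0,0.02,0,0,0,0],[0,0,0,0,0,0,0]]' >/dev/null && $K && $J '[[0,0,0.02,0,0,0,0],[0,0,0,0,0,0,0]]' >/dev/null && $K
```

```text
12.65 [ 531.9 -158.3  117.1] [-0.7 -1.9  4.5]
12.85 [ 532.  -158.3  117. ] [-1.3 -1.6  8. ]
13.05 [ 532.1 -158.4  117. ] [-2.8 -1.1 11.7]
```

The hard stop is clear: z stalls at 117.0 with about 13 N of push. Next I tug upward in small steps.

```bash
J="python3 -m jog"; K="python3 chk.py -12 20"
$J '[[0,0,-0.1,0,0,0,0],[0,0,-0.03,0,0,0,0],[0,0,0,0,0,0,0]]' >/dev/null && $K && $J '[[0,0,-0.03,0,0,0,0],[0,0,0,0,0,0,0]]' >/dev/null && $K && $J '[[0,0,-0.03,0,0,0,0],[0,0,0,0,0,0,0]]' >/dev/null && $K && $J '[[0,0,-0.03,0,0,0,0],[0,0,0,0,0,0,0]]' >/dev/null && $K && $J '[[0,0,-0.03,0,0,0,0],[0,0,0,0,0,0,0]]' >/dev/null && $K && $J '[[0,0,-0.03,0,0,0,0],[0,0,0,0,0,0,0]]' >/dev/null && $K && $J '[[0,0,-0.03,0,0,0,0],[0,0,0,0,0,0,0]]' >/dev/null && $K
```

```text
13.35 [ 531.6 -158.2  118.7] [ 0.9 -2.4 -1. ]
13.55 [ 531.4 -158.1  118.9] [ 3.4 -4.  -9. ]
13.75 [ 531.3 -158.1  119.6] [  4.6  -3.3 -10.8]
13.95 [ 531.3 -158.   120.4] [  3.3  -3.2 -11.5]
14.15 [ 531.3 -158.   121.2] [  3.7  -4.2 -11.9]
14.35 [ 531.3 -158.1  121.9] [  4.7  -4.1 -13. ]
```

```bash
python3 -m jog '[[0,0,-0.03,0,0,0,0],[0,0,0,0,0,0,0],[0,0,0,0,0,0,0],[0,0,0,0,0,0,0],[0,0,0,0,0,0,0]]'
python3 - <<'E'
from h import *
a=cam("scene");b=cam("side")
ims=[c[0][v-40:v+30,u-33:u+33] for c,(u,v) in ((a,(273,205)),(b,(357,170)))]
save(cv2.resize(np.hstack(ims),None,fx=6,fy=6,interpolation=cv2.INTER_NEAREST),"tug")
E
```

```text
clock: 14.85
tool_pos: [531.2, -158.0, 122.6]
ee_rot: [0.755, 0.656, -0.001, -0.0]
contact_force: [4.9, -3.6, -12.9]
finger_gap: 22.7
gripper_force: 59.3
```

View pics/tug.png

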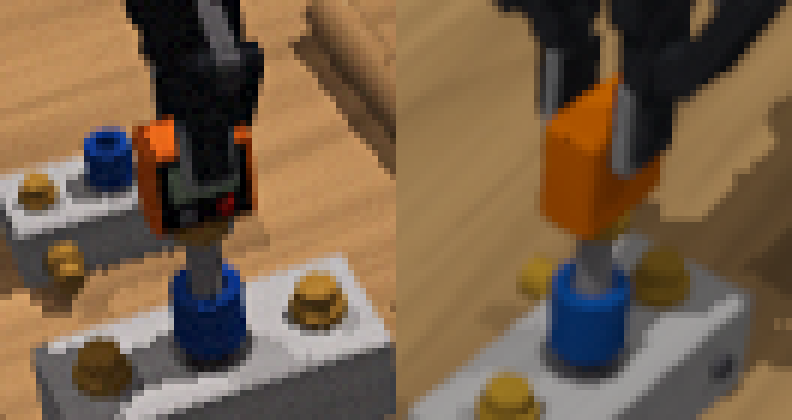

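The tug reads about 11 N net, rising roughly 1 N/mm, with the blue ring raised off the manifold, so it is locked and lifted about 4 mm. I'll lower it, release and rise.

```bash
python3 -m jog '[[0,0,0.05,0,0,0,0],[0,0,0.05,0,0,0,0],[0,0,0.05,0,0,0,0],[0,0,0.05,0,0,0,0],[0,0,0.02,0,0,0,0],[0,0,0,0,0,0,0],[0,0,0,0,0,0,0]]'
```

```text
clock: 15.65
tool_pos: [531.8, -158.1, 118.2]
ee_rot: [0.755, 0.656, 0.0, -0.0]
contact_force: [0.6, -2.8, -0.9]
finger_gap: 22.6
gripper_force: 60.9
```

```bash
python3 -m jog '[[0,0,0.04,0,0,0,0],[0,0,0,0,0,0,0],[0,0,0,0,0,0,15],[0,0,0,0,0,0,40],[0,0,0,0,0,0,70],[0,0,0,0,0,0,100],[0,0,0,0,0,0,100],[0,0,0,0,0,0,100],[0,0,0,0,0,0,100],[0,0,0,0,0,0,100],[0,0,0,0,0,0,100]]' && python3 -m jog '[[0,0,-0.3,0,0,0,100],[0,0,-0.8,0,0,0,100],[0,0,-0.8,0,0,0,100],[0,0,-0.8,0,0,0,100],[0,0,-0.8,0,0,0,100],[0,0,-0.8,0,0,0,100],[0,0,0,0,0,0,100],[0,0,0,0,0,0,100],[0,0,0,0,0,0,100]]'
python3 - <<'E'
from h import *
a=cam("scene");b=cam("side")
ims=[c[0][v-40:v+30,u-33:u+33] for c,(u,v) in ((a,(273,205)),(b,(357,170)))]
save(cv2.resize(np.hstack(ims),None,fx=6,fy=6,interpolation=cv2.INTER_NEAREST),"end")
E
```

```text
clock: 16.75
tool_pos: [531.8, -158.0, 116.7]
ee_rot: [0.755, 0.656, 0.0, -0.0]
contact_force: [-0.3, -0.4, -0.1]
finger_gap: 85.4
gripper_force: 0.0
clock: 17.65
tool_pos: [531.3, -157.9, 245.0]
ee_rot: [0.755, 0.656, -0.0, -0.001]
contact_force: [-0.7, -0.3, 0.2]
finger_gap: 85.6
gripper_force: 0.0
```

View pics/end.png

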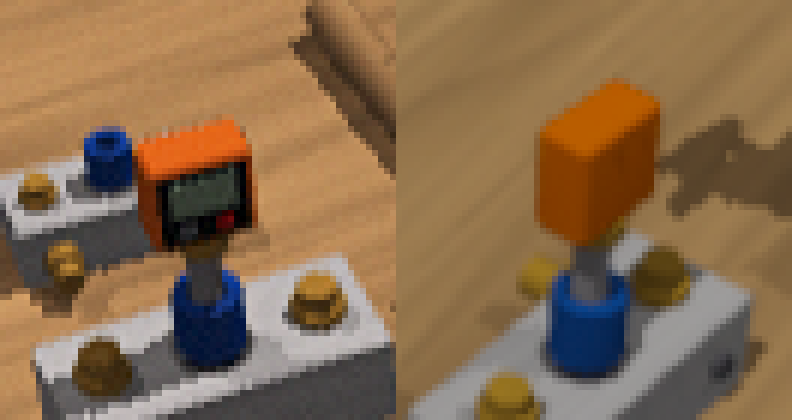

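The gauge stands upright in the fitting, the fitting is back down and the gripper is clear, so I'll hand the job in.

```bash
python3 -c "
from plant import robot
print(robot.job_done())"
```

```text
the job is handed in; nothing more can be done
None
```

I handed the job in, but the hand-in returned no verdict: the gauge stands locked and upright in the larger grey manifold's blue fitting, after a push to about 13 N at the hard stop and a tug of about 11 N that lifted the fitting about 4 mm, both judged by feel, and the gripper is clear.

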